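# Change the thread round between three thread stands

### The arm

A 7-joint arm with a two-finger parallel gripper is mounted at the origin on the work surface. World frame = base frame: x ahead of the robot, y to its left, z up, the work surface at z = 0. Lengths are in m, angles in degrees, forces in N, time in s.
With the tool pointing down it reaches from about 0.425 to 0.875 m from the base axis. Payload 9.9 kg.
Tool frame: the origin (TCP) lies midway between the tips of the shut fingers; the grasp point (between the pads) lies robot.tcp_to_grasp behind it (robot.tcp_to_grasp is the distance from the TCP to the grasp point, in m); z points along the fingers, y is the line along which they close (so a half turn about z gives the same grasp; the last joint's range is limited). The gripper opens to 85 mm and grips with 20 to 120 N. Pads are 22 mm wide; open, the fingers measure 114 mm over their backs; the gripper's body (76 mm by 85 mm) begins 54 mm behind the grasp point. The pads swing forward as they close: fully open they stand 13 mm farther back than shut.
Start: joints at [59.771, 32.985, 1.427, 82.34, -0.859, 64.687, -3.237], TCP at [0.29, -0.61, 0.231] pointing down, gripper open.
Joint ranges: [-157.87, 157.87], [-19.46, 123.44], [-87.15, 90], [11.01, 140.99], [-62.26, 242.26], [9.8, 113.94], [-161.44, 161.44]. Speed limits (degrees/s): [127.2, 127.2, 172.46, 172.46, 180, 180, 180].

### API

Orientations are given as [roll, pitch, yaw] about the fixed x, y, z axes, in that order (R = Rz(yaw) Ry(pitch) Rx(roll)).
In Python, from cell import robot gives the robot as it stands. The module is installed in compiled form; this text tells all that it offers.
- The arm moves only by the tool arm_command, never from a script. Its argument "deltas" is a list of rows, each a list of 3 entries, a list of its own where there are three numbers: the turn, a rotation vector about the tool's x, y, z in rad, then the shift along the tool's x, y, z in cm, then the opening, from 0 (shut) to 1 (fully open). A call has 1 to 5 rows; each row is the pose to reach, as a shift and turn from the pose commanded when the call began, along the tool's axes at that moment; what a row does not reach only later rows make up. A row lasts 1/12 s, in which the tool goes at most 41.7 mm and 7.16 degrees, less where a joint would pass 70% of its speed; a pose out of reach is approached as far as the arm can. A call with a gripper value outside its range is refused whole. The fingers move at their own pace and stop on an object; the grip force is fixed at half the most. Time passes only in rows, so rows that repeat a pose let the fingers close. It gives the time, the measured TCP pose, the force, the opening and the grip force at its end, in the units of the state.
- robot.read_state(): the state, without advancing time (a new reading comes with each control period).
- robot.grab_frame(name): name is "scene" or "top"; returns a dict with "pixels" (480x640x3 uint8, blue, green, red), "z_map" (480x640 float32, m along the optical axis (not along the pixel's ray), 0 where there is no reading), "fx", "fy", "cx", "cy" (pixels), "dist_coeffs" ([k1, k2, p1, p2, k3] as OpenCV has them; the pictures are not rectified), "rvec" (rotation vector, rad) and "tvec" (3), from world to camera coordinates, as OpenCV has them. Camera axes: x right, y down, z forward; pixel columns grow to the right and rows downward; lengths in m; the calibration is good to about 2 mm. A picture is of the moment at which its call begins.
- robot.job_done(): hands the job in; it is judged then, once.
The state is a dict: "time": time; "joint_positions": joint angles; "qd": joint speeds; "joint_efforts": joint torques, N m; "eef_pos": TCP position; "tool_rot": TCP orientation; "ft_force": force on the tool from outside, world axes, zero at the start; "ft_torque": the same for the moment, N m; "gripper_width": finger opening in m; "gripper_force": force on a finger pad.
Only numpy, scipy, OpenCV 4.12 (cv2) and the standard library are available. Lean on these libraries where they do the work, as an engineer would, in place of code of your own. Each camera call takes 0.05 s, during which the arm holds its last target. There are 200 camera calls.

### The job

The thread is on the wrong stands for the next job: put the big cone on the round cast stand, the straight tube on the square wooden stand and the flanged reel on the three-footed stand, each upright, fully down over the pin and let go. A pin holds only one, so use the empty oblong stand to make room on the way. Do not shift or knock over the button jar, the pin dish or the tape-measure case that stand among them.

Things in the scene. Friction and masses are not known exactly. Their poses are not given: they have to be found in the camera images.
- big_cone: Large cone of gold thread, loose, 70 to 230 g, 95 mm tall. Origin at the centre of its underside, z up along its axis; round, so its yaw does not matter. The thread tapers from 64 mm diameter near the foot (6 mm up) to 46 mm at 85 mm up; a bare grey core 23 mm wide sticks out on top. Bore right through, 32 mm wide at the foot, 17 mm at the top. Starts on the square wooden stand.
- tube: Straight tube (king spool) of the same gold thread, loose, 45 to 160 g, 85 mm tall, 42 mm diameter, with a bare grey core 30 mm wide showing 5 mm at each end; bore 24 mm right through. Origin at the centre of its underside, z up along its axis. Starts on the three-footed stand.
- reel: Short stubby flanged reel of the same gold thread, loose, 55 to 190 g, 44 mm tall, two grey flanges 57 mm in diameter and 5 mm thick with 54 mm of thread between them; bore 26 mm right through. Origin at the centre of its underside, z up along its axis. Starts on the round stand.
- round_stand: Thread stand with a round dark cast-metal base 100 mm in diameter. Does not move. Origin at the table, on the pin's axis, z up. Like all four stands: a grey felt pad 52 mm wide whose top, the seat, is 20 mm above the origin, and a steel pin 7 mm thick that ends 75 mm above the origin; thread sits on the felt with the pin in its bore.
- square_stand: Thread stand with a square dark wooden base 90 by 90 by 16 mm; felt and pin as on the round stand. Does not move. Origin at the table, on the pin's axis; x and y along its sides.
- three_foot_stand: Thread stand with an aluminium hub 58 mm wide and three radial feet that end 66 mm from the axis; felt and pin as on the round stand. Does not move. Origin at the table, on the pin's axis; x along one foot.
- oblong_stand: Spare thread stand with a white plastic base 60 mm (x) by 120 mm (y) by 16 mm, empty at the start; felt and pin as on the round stand. Does not move. Origin at the table, on the pin's axis.
- button_jar: Bystander: loose clear jar of buttons with a steel lid, 55 mm diameter, 60 mm tall, stands on the table. Origin at the centre of its underside. Leave it where it is.
- pin_dish: Bystander: loose black magnetic pin dish, 76 mm diameter, 18 mm tall. Origin at the centre of its underside. Leave it where it is.
- tape_case: Bystander: loose white round tape-measure case, 54 mm diameter, 20 mm tall, with a small steel tab at its side along x. Origin at the centre of its underside. Leave it where it is.
Things that resemble listed ones, but are neither listed nor needed, are in the scene too. What is shaped like the big_cone but purple or red is not meant.

How it is judged (in metres and radians):
At the end, for the whole second after the job is handed in: Big cone on the round stand, tube on the square, reel on the three-footed: each within 14 mm of the pin's axis, underside within 6 mm of the felt, within 0.12 rad of upright, at rest and let go; jar, dish and tape case never shifted over 25 mm or tipped (horizontal distance between big_cone and round_stand below 0.014 m and z of big_cone in the frame of round_stand between 0.014 and 0.026 m and angle between each of big_cone, tube, reel's own z axis and vertical below 0.12 rad and linear speed of each of big_cone, tube, reel below 0.02 m/s and horizontal distance between tube and square_stand below 0.014 m and z of tube in the frame of square_stand between 0.014 and 0.026 m and horizontal distance between reel and three_foot_stand below 0.014 m and z of reel in the frame of three_foot_stand between 0.014 and 0.026 m); the robot touches nothing.
It fails at once if the button jar is shifted by more than 25 mm or tipped over (distance of button_jar from where it was at the start of the episode above 0.025 m or angle between button_jar's own z axis and vertical above 0.5 rad).
It fails at once if the pin dish is shifted by more than 25 mm or tipped over (distance of pin_dish from where it was at the start of the episode above 0.025 m or angle between pin_dish's own z axis and vertical above 0.5 rad).
It fails at once if the tape-measure case is shifted by more than 25 mm or tipped over (distance of tape_case from where it was at the start of the episode above 0.025 m or angle between tape_case's own z axis and vertical above 0.5 rad).
It also fails if it takes over 106 s, if anything falls off the work surface, if the arm or the gripper's body presses on something with over 40 N, if the wrist force passes 120 N, or if a joint passes its speed limit or range.

## Working session

There is one attempt and no reset: what is moved stays moved. The work goes in short steps, Python scripts to look and compute and a tool call to move; the robot and the scene stay as the last step left them, time stands still between calls to the robot, and variables do not carry over. Pictures are saved under pics/ and viewed, at most 14 in all, crops included, and the job is handed in when it is done.

Besides the shell and the picture viewer there is one more tool, called after ">>>" in YAML: its name, and indented under it one key for each argument. arm_command: Moves the arm, as the interface text tells. Its arguments: {"type":"object","properties":{"deltas":{"type":"array"}},"required":["deltas"]}

```bash
mkdir -p pics; cat > h.py <<'E'
import numpy as np, cv2
from cell import robot
def grab(n):
    f=robot.grab_frame(n); f['K']=np.array([[f['fx'],0,f['cx']],[0,f['fy'],f['cy']],[0,0,1.]])
    f['R']=cv2.Rodrigues(np.array(f['rvec'],float))[0]; f['t']=np.array(f['tvec'],float).reshape(3); f['d']=np.array(f['dist_coeffs'],float); return f
def cloud(f):
    h,w=f['z_map'].shape; u,v=np.meshgrid(np.arange(w),np.arange(h))
    p=cv2.undistortPoints(np.stack([u,v],-1).reshape(-1,1,2).astype(np.float64),f['K'],f['d']).reshape(h,w,2)
    z=f['z_map'].astype(float); c=np.dstack([p*z[...,None],z])
    P=(c-f['t'])@f['R']; P[z==0]=np.nan; return P
def px(f,p): return cv2.projectPoints(np.array(p,float).reshape(-1,1,3),f['R'],f['t'],f['K'],f['d'])[0].reshape(-1,2)
E
python3 - <<'E'
from h import *
print(robot.read_state(), robot.tcp_to_grasp)
for n in('scene','top'):
    f=grab(n); cv2.imwrite(f'pics/{n}0.png',f['pixels']); np.save(n+'0.npy',cloud(f)); print(n,-f['R'].T@f['t'],f['fx'])
E
```

```text
{'time': 0.0, 'joint_positions': array([59.77161377, 33.03095073,  1.42172277, 82.38615467, -0.85871117,
       64.68752932, -3.2369899 ]), 'qd': array([ 0.14757368, -0.0044016 , -0.03355468, -0.03035076,  0.01692147,
       -0.02506596,  0.0575059 ]), 'joint_efforts': array([ 5.94048724e-04, -7.65748930e+01,  2.24942409e+00, -2.85964644e+01,
        1.50845968e-02,  1.25398152e-02, -4.23340168e-06]), 'eef_pos': array([ 0.28963938, -0.60919364,  0.23046376]), 'tool_rot': array([-1.79906024e+02,  4.57092698e-03,  2.54309468e+01]), 'ft_force': array([0.26816837, 0.25784176, 1.10375895]), 'ft_torque': array([ 0.01622639,  0.00959674, -0.03642486]), 'gripper_force': 0.0, 'gripper_width': 0.08542120855182461} 0.0187
scene [ 1.1701963  -0.68938238  0.73481376] 525.8515989778357
top [0.36716191 0.01841136 0.98661561] 486.8940335296752
```

View pics/scene0.png

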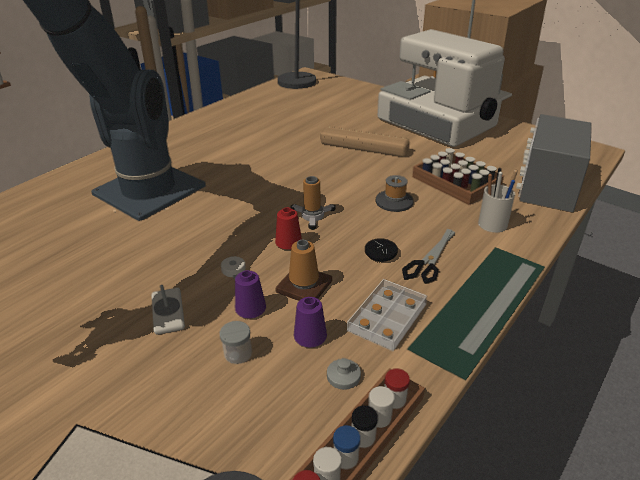

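View pics/top0.png

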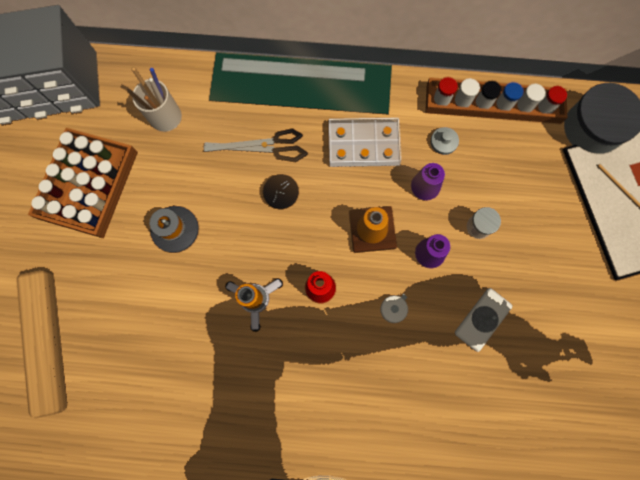

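The scene picture shows the gold cone at (303,262) on the square stand, the tube at (312,195) on the three-footed stand, the reel at (396,188) on the round stand and the oblong stand at (168,312). In the top picture they are at (373,226), (250,295), (167,222) and (485,318). Jar: top (486,221); dish: (281,191); tape case: (395,308). The cone-shaped ones are gold (373,226), red (320,287) and purple (429,181) and (433,250); only the gold one fits. I'll confirm that with a crop.

```bash
python3 - <<'E'
from h import *
im=cv2.imread('pics/top0.png'); cv2.imwrite('pics/crop0.png',cv2.resize(im[140:360,140:520],None,fx=2.1,fy=2.1,interpolation=cv2.INTER_CUBIC))
P=np.load('top0.npy')
for n,(u,v) in dict(cone=(375,216),tube=(250,295),reel=(167,222),obl=(485,318),jar=(487,217),dish=(281,191),tape=(395,308),red=(320,287),pur1=(433,170),pur2=(437,243),round=(190,240),square=(357,242),table=(300,400),tab2=(100,260),tab3=(440,280)).items():
    print(n,P[v,u].round(4),np.nanmax(P[v-12:v+12,u-12:u+12,2]).round(3))
E
```

```text
cone [ 0.6173 -0.0491  0.08  ] 0.116
tube [0.4474 0.1746 0.0728] 0.106
reel [0.5774 0.3554 0.0611] 0.077
obl [ 0.443  -0.2784  0.0333] 0.078
jar [ 0.6389 -0.2714  0.0595] 0.064
dish [0.6733 0.145  0.0147] 0.021
tape [ 0.4493 -0.104   0.0235] 0.024
red [0.4705 0.0445 0.0941] 0.096
pur1 [ 0.7216 -0.1581  0.0765] 0.098
pur2 [ 0.5788 -0.1748  0.0581] 0.097
round [0.5557 0.3221 0.0069] 0.049
square [ 0.5773 -0.0206  0.016 ] 0.093
table [ 0.259   0.0674 -0.0028] 0.003
tab2 [ 0.5006  0.5048 -0.0029] 0.004
tab3 [ 0.5154 -0.1959 -0.0009] 0.01
```

View pics/crop0.png

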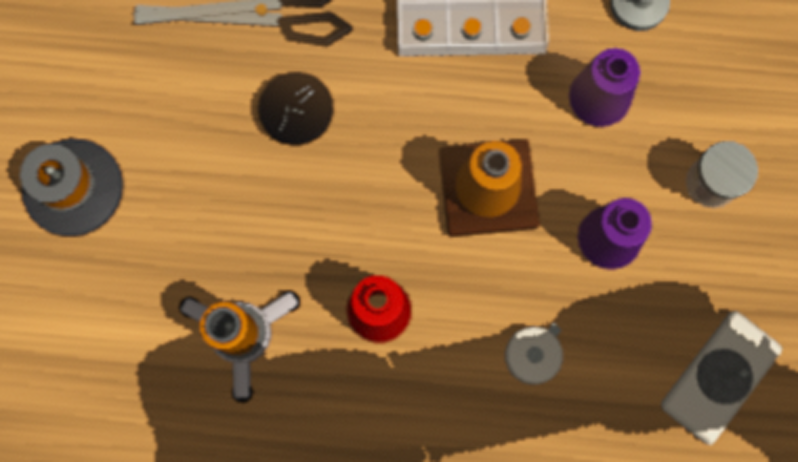

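The crop confirms the gold cone on the dark wooden square, at (490,180) in the crop, with the tube on the three-footed stand and the reel on the round one. Next I measure the centres.

```bash
cat > m.py <<'E'
from h import *
from scipy.optimize import least_squares
def clouds(): return {n:(grab(n)) for n in('scene','top')}
def near(fs,c,r,zl,zh):
    o=[]
    for n,f in fs.items():
        if 'P' not in f: f['P']=cloud(f)
        P=f['P'].reshape(-1,3); C=f['pixels'].reshape(-1,3); m=(np.hypot(P[:,0]-c[0],P[:,1]-c[1])<r)&(P[:,2]>zl)&(P[:,2]<zh); o.append((n,P[m],C[m]))
    return o
def circ(p,r=None):
    f=lambda x: np.hypot(p[:,0]-x[0],p[:,1]-x[1])-(x[2] if r is None else r)
    x0=[*p[:,:2].mean(0)]+([.03] if r is None else [])
    return least_squares(f,x0,loss='soft_l1',f_scale=.002).x
E
python3 - <<'E'
from m import *
fs=clouds()
# sides/tops
for n,c,r,zl,zh,R in [('cone mid',(.605,-.05),.06,.055,.075,None),('tube side',(.44,.17),.04,.04,.09,.021),('reel side',(.56,.34),.045,.03,.058,.0275),('cone core',(.605,-.05),.03,.108,.118,None),
  ('tube top',(.44,.17),.03,.098,.11,None),('reel top',(.565,.335),.04,.059,.069,None),('jar',(.63,-.27),.045,.015,.05,.0275),('obl pin',(.443,-.28),.03,.04,.08,None),('obl felt',(.443,-.28),.045,.018,.026,None),
  ('dish',(.67,.145),.05,.005,.02,None),('tape',(.447,-.104),.04,.005,.03,None),('red',(.47,.045),.05,.01,.1,None),('pur1',(.7,-.15),.05,.01,.1,None),('pur2',(.58,-.17),.05,.01,.1,None)]:
    for s,p,_ in near(fs,c,r,zl,zh):
        if len(p)<5: print(n,s,len(p)); continue
        print(n,s,len(p),'mean',p.mean(0).round(4),'med z',np.median(p[:,2]).round(4),'circ',circ(p,R).round(4))
for n,c,r,zl,zh in [('square',(.6,-.045),.075,.008,.024),('obl',(.443,-.28),.08,.008,.024),('round',(.56,.335),.062,.004,.013),('round2',(.56,.335),.062,.004,.03)]:
    ps=[p for s,p,_ in near(fs,c,r,zl,zh)]; 
    for p in ps+[np.vstack(ps)]:
        R=cv2.minAreaRect(p[:,:2].astype(np.float32)*1000); C=cv2.minEnclosingCircle(p[:,:2].astype(np.float32)*1000); print(n,len(p),R,C)
# map image heights
V=np.zeros((700,800,3),np.uint8)
for s,p,c in near(fs,(.57,.0),.6,.006,.15):
    u=((.45-p[:,1])*1000).astype(int);v=((.9-p[:,0])*1000).astype(int);k=(u>=0)&(u<800)&(v>=0)&(v<700); V[v[k],u[k]]=c[k]
cv2.imwrite('pics/map.png',V[100:600])
E
```

```text
cone mid scene 232 mean [ 0.6209 -0.0644  0.0647] med z 0.0644 circ [ 0.6071 -0.0485  0.0273]
cone mid top 137 mean [ 0.5923 -0.0436  0.0654] med z 0.0651 circ [ 0.5999 -0.046   0.0214]
tube side scene 290 mean [0.4552 0.1646 0.0657] med z 0.0661 circ [0.4448 0.1776]
tube side top 176 mean [0.4435 0.1733 0.0658] med z 0.0673 circ [0.4363 0.177 ]
reel side scene 172 mean [0.5837 0.3427 0.0447] med z 0.0444 circ [0.5761 0.3634]
reel side top 203 mean [0.5722 0.3526 0.0439] med z 0.0438 circ [0.5767 0.3616]
cone core scene 106 mean [ 0.6096 -0.0521  0.1126] med z 0.1127 circ [ 0.6083 -0.0502  0.0106]
cone core top 64 mean [ 0.6056 -0.0471  0.1126] med z 0.113 circ [ 0.6064 -0.0478  0.0102]
tube top scene 131 mean [0.4482 0.1734 0.103 ] med z 0.1024 circ [0.4468 0.1748 0.0152]
tube top top 170 mean [0.445  0.1772 0.101 ] med z 0.1004 circ [0.4453 0.1777 0.0152]
reel top scene 131 mean [0.5758 0.3493 0.0652] med z 0.0656 circ [0.577  0.3551 0.0192]
reel top top 299 mean [0.5725 0.3513 0.0622] med z 0.0622 circ [0.5751 0.3579 0.0193]
jar scene 341 mean [ 0.6506 -0.284   0.0314] med z 0.031
[... 2701 characters left out ...]
054199219)
round 842 ((557.1731567382812, 331.932373046875), (113.60687255859375, 119.38980865478516), 55.058956146240234) ((560.0054321289062, 334.9461975097656), 61.970481872558594)
round2 500 ((561.8197631835938, 329.2997131347656), (119.60533905029297, 102.42668151855469), 0.04338851198554039) ((559.9791259765625, 335.0111389160156), 61.98964309692383)
round2 967 ((568.2536010742188, 341.9896240234375), (92.54258728027344, 97.12975311279297), 62.19196319580078) ((561.542236328125, 337.4189147949219), 59.43193054199219)
round2 1467 ((559.2529296875, 336.11248779296875), (116.67579650878906, 119.08528900146484), 69.48267364501953) ((559.9791259765625, 335.0111389160156), 61.98964309692383)
```

View pics/map.png

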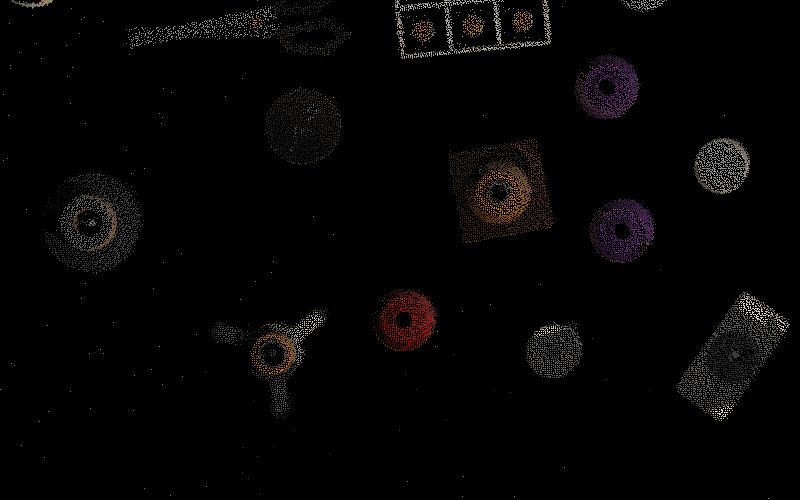

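The map agrees with the listed sizes: the square is 91 mm, the oblong 60x121 mm and the tops are at 0.115, 0.105 and 0.064 m. The cone axis is about (0.6075,-0.049), and the oblong pin about (0.4435,-0.284). I'll turn the tool to yaw 0 while setting off.

>>> arm_command:
  deltas:
    - [[0,0,0.444],[16.3,-11.1,0],1]
    - [[0,0,0.444],[16.3,-11.1,0],1]
    - [[0,0,0.444],[16.3,-11.1,0],1]
    - [[0,0,0.444],[16.3,-11.1,0],1]
    - [[0,0,0.444],[16.3,-11.1,0],1]

```text
time: 0.62
eef_pos: [0.3914, -0.4357, 0.2311]
tool_rot: [-179.9, -0.0, -0.1]
ft_force: [0.8, 1.0, 0.3]
gripper_width: 0.0853
gripper_force: 0.0
```

>>> arm_command:
  deltas:
    - [[0,0,0],[9,-16,0],1]
    - [[0,0,0],[9,-16,0],1]
    - [[0,0,0],[9,-16,0],1]
    - [[0,0,0],[9,-16,0],1]
    - [[0,0,0],[9,-16,0],1]

```text
time: 1.03
eef_pos: [0.4825, -0.2731, 0.2312]
tool_rot: [-179.8, -0.1, 0.4]
ft_force: [0.5, 0.6, 0.1]
gripper_width: 0.0852
gripper_force: 0.0
```

>>> arm_command:
  deltas:
    - [[0,0,0],[9,-16,0],1]
    - [[0,0,0],[9,-16,0],1]
    - [[0,0,0],[9,-16,0],1]
    - [[0,0,0],[9,-16,0],1]
    - [[0,0,0],[9,-16,0],1]

```text
time: 1.45
eef_pos: [0.572, -0.1125, 0.2311]
tool_rot: [-179.8, -0.1, 0.4]
ft_force: [-1.1, 0.5, -0.2]
gripper_width: 0.0853
gripper_force: 0.0
```

>>> arm_command:
  deltas:
    - [[0,0,0],[3.6,-6.7,0],1]
    - [[0,0,0],[3.6,-6.7,0],1]
    - [[0,0,0],[3.6,-6.7,0],1]
    - [[0,0,0],[3.6,-6.7,0],1]
    - [[0,0,0],[3.6,-6.7,0],1]

```text
time: 1.87
eef_pos: [0.6051, -0.053, 0.231]
tool_rot: [180.0, 0.0, -0.0]
ft_force: [-0.7, 0.4, 0.2]
gripper_width: 0.0856
gripper_force: 0.0
```

>>> arm_command:
  deltas:
    - [[0,0,0],[0.2,-0.4,4],1]
    - [[0,0,0],[0.2,-0.4,8],1]
    - [[0,0,0],[0.2,-0.4,12],1]
    - [[0,0,0],[0.2,-0.4,15],1]
    - [[0,0,0],[0.2,-0.4,17.4],1]

```text
time: 2.28
eef_pos: [0.6056, -0.0506, 0.0549]
tool_rot: [179.9, 0.1, -0.2]
ft_force: [0.0, -0.2, 0.5]
gripper_width: 0.0855
gripper_force: 0.0
```

>>> arm_command:
  deltas:
    - [[0,0,0],[0,0,0],1]
    - [[0,0,0],[0,0,0],0]
    - [[0,0,0],[0,0,0],0]
    - [[0,0,0],[0,0,0],0]
    - [[0,0,0],[0,0,0],0]

```text
time: 2.7
eef_pos: [0.6088, -0.0491, 0.0602]
tool_rot: [180.0, -0.2, -0.0]
ft_force: [-1.4, -1.2, 7.8]
gripper_width: 0.0514
gripper_force: 61.3
```

>>> arm_command:
  deltas:
    - [[0,0,0],[0,0,0],0]
    - [[0,0,0],[0,0,0],0]
    - [[0,0,0],[0,0,0],0]
    - [[0,0,0],[0,0,0],0]
    - [[0,0,0],[0,0,0],0]

```text
time: 3.12
eef_pos: [0.6088, -0.0491, 0.0602]
tool_rot: [180.0, -0.2, -0.0]
ft_force: [-1.7, -1.3, 7.3]
gripper_width: 0.0511
gripper_force: 61.3
```

>>> arm_command:
  deltas:
    - [[0,0,0],[0,0,-2],0]
    - [[0,0,0],[0,0,-5],0]
    - [[0,0,0],[0,0,-8],0]
    - [[0,0,0],[0,0,-11],0]
    - [[0,0,0],[0,0,-13],0]

```text
time: 3.53
eef_pos: [0.6086, -0.0488, 0.1923]
tool_rot: [180.0, -0.3, -0.0]
ft_force: [-0.1, 0.4, -1.7]
gripper_width: 0.0519
gripper_force: 63.1
```

>>> arm_command:
  deltas:
    - [[0,0,0],[0,0,0],0]
    - [[0,0,0],[0,0,0],0]
    - [[0,0,0],[0,0,0],0]

```text
time: 3.78
eef_pos: [0.6072, -0.0485, 0.1877]
tool_rot: [-180.0, -0.0, -0.0]
ft_force: [0.2, -0.3, -2.7]
gripper_width: 0.0513
gripper_force: 63.1
```

```bash
python3 - <<'E'
from m import *
fs=clouds()
for n,f in fs.items(): cv2.imwrite(f'pics/{n}1.png',f['pixels'])
c=(.607,-.05)
for n,r,zl,zh,R in[('pin',.02,.03,.08,None),('felt',.045,.0175,.026,.026)]:
    for s,p,_ in near(fs,(.61,-.051),r,zl,zh):
        if len(p)>4: print(n,s,len(p),p.mean(0).round(4))
for z in (.13,.15,.16,.175,.19,.2):
    for s,p,_ in near(fs,c,.05,z-.004,z+.004):
        if len(p)>9: print('cone',z,s,len(p),circ(p).round(4))
for s,p,_ in near(fs,c,.06,.09,.2): print(s,p[:,2].min() if len(p) else 0, np.percentile(p[:,2],[1,5]))
I=np.hstack([fs['scene']['pixels'][100:400,150:450],fs['top']['pixels'][100:400,250:550]])
cv2.imwrite('pics/v1.png',I)
print(robot.read_state()['eef_pos'])
E
```

```text
pin scene 64 [ 0.6112 -0.0526  0.0531]
felt scene 652 [ 0.6124 -0.0532  0.02  ]
felt top 7 [ 0.6224 -0.0209  0.0179]
cone 0.16 scene 116 [ 0.606  -0.0492  0.0306]
cone 0.175 scene 116 [ 0.606  -0.0494  0.029 ]
cone 0.19 scene 96 [ 0.6039 -0.0483  0.0296]
cone 0.2 scene 107 [ 0.5916 -0.0482  0.0395]
scene 0.15449821696629562 [0.15629554 0.15769527]
top 0.19493460538796542 [0.19499289 0.19522601]
[ 0.60678453 -0.04842588  0.18658136]
```

View pics/v1.png

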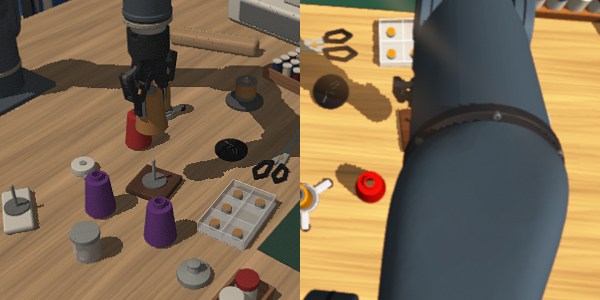

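The cone is held upright, clear of the wooden stand: scene crop (152,110) shows it, with the bare pin at (153,165). On to the oblong stand.

>>> arm_command:
  deltas:
    - [[0,0,0],[-1.6,2.4,0],0]
    - [[0,0,0],[-3.3,4.7,0],0]
    - [[0,0,0],[-4.9,7.1,0],0]
    - [[0,0,0],[-6.6,9.4,0],0]
    - [[0,0,0],[-8.2,11.8,0],0]

```text
time: 4.3
eef_pos: [0.5239, -0.1671, 0.1863]
tool_rot: [-180.0, 0.1, 0.0]
ft_force: [-0.8, -0.7, -1.2]
gripper_width: 0.0516
gripper_force: 63.1
```

>>> arm_command:
  deltas:
    - [[0,0,0],[-1.6,2.4,0],0]
    - [[0,0,0],[-3.3,4.7,0],0]
    - [[0,0,0],[-4.9,7.1,0],0]
    - [[0,0,0],[-6.6,9.4,0],0]
    - [[0,0,0],[-8.2,11.8,0],0]

```text
time: 4.72
eef_pos: [0.4419, -0.285, 0.1864]
tool_rot: [-179.9, 0.1, -0.0]
ft_force: [-1.2, -0.5, -1.8]
gripper_width: 0.0517
gripper_force: 63.1
```

>>> arm_command:
  deltas:
    - [[0,0,0],[0,0,0],0]
    - [[0,0,0],[0,0,0],0]
    - [[0,0,0],[0,0,0],0]
    - [[0,0,0],[0,0,0],0]

```text
time: 5.05
eef_pos: [0.444, -0.2832, 0.1868]
tool_rot: [-179.9, 0.0, 0.1]
ft_force: [0.4, -0.0, -0.1]
gripper_width: 0.0516
gripper_force: 63.1
```

```bash
python3 - <<'E'
from m import *
fs=clouds(); print(robot.read_state()['eef_pos'],robot.read_state()['tool_rot'])
for n,r,zl,zh in[('pin',.03,.03,.08),('felt',.045,.018,.026)]:
    for s,p,_ in near(fs,(.443,-.284),r,zl,zh):
        if len(p)>4: print(n,s,len(p),p.mean(0).round(4))
for z in (.155,.165,.175,.185):
    for s,p,_ in near(fs,(.443,-.284),.05,z-.004,z+.004):
        if len(p)>9: print('cone',z,s,len(p),circ(p,.032-(z-.155)*.114).round(4))
E
```

```text
[ 0.44408782 -0.28325149  0.18699517] [-1.79965073e+02  1.51146492e-02  1.07897222e-01]
pin scene 69 [ 0.4454 -0.2853  0.0544]
pin top 23 [ 0.4418 -0.2804  0.0495]
felt scene 443 [ 0.4483 -0.2866  0.0206]
felt top 294 [ 0.4405 -0.2786  0.0197]
cone 0.155 scene 75 [ 0.4418 -0.2833]
cone 0.155 top 45 [ 0.4429 -0.284 ]
cone 0.165 scene 137 [ 0.4426 -0.2838]
cone 0.165 top 40 [ 0.4425 -0.2843]
cone 0.175 scene 136 [ 0.4422 -0.2839]
cone 0.175 top 46 [ 0.4425 -0.2841]
cone 0.185 scene 128 [ 0.4424 -0.2838]
cone 0.185 top 50 [ 0.4424 -0.2844]
```

>>> arm_command:
  deltas:
    - [[0,0,0],[0.1,0,2.5],0]
    - [[0,0,0],[0.1,0,5],0]
    - [[0,0,0],[0.1,0,7.5],0]
    - [[0,0,0],[0.1,0,10],0]
    - [[0,0,0],[0.1,0,11.8],0]

```text
time: 5.57
eef_pos: [0.4444, -0.2832, 0.0674]
tool_rot: [-179.9, 0.1, 0.1]
ft_force: [-0.0, 0.4, -1.5]
gripper_width: 0.0518
gripper_force: 63.1
```

>>> arm_command:
  deltas:
    - [[0,0,0],[0,0,0.3],0]
    - [[0,0,0],[0,0,0.6],0]
    - [[0,0,0],[0,0,0.8],0]
    - [[0,0,0],[0,0,0.8],0]

```text
time: 5.9
eef_pos: [0.4451, -0.2845, 0.062]
tool_rot: [180.0, -0.1, 0.0]
ft_force: [0.8, -0.3, -1.0]
gripper_width: 0.0513
gripper_force: 63.1
```

>>> arm_command:
  deltas:
    - [[0,0,0],[0,0,0.2],0]
    - [[0,0,0],[0,0,0.3],0]
    - [[0,0,0],[0,0,0.3],0]
    - [[0,0,0],[0,0,0.3],0]

```text
time: 6.23
eef_pos: [0.4453, -0.2848, 0.0601]
tool_rot: [179.9, -0.2, -0.0]
ft_force: [-1.9, 1.2, 12.3]
gripper_width: 0.0517
gripper_force: 65.1
```

Seated (12 N upward). Release and rise.

>>> arm_command:
  deltas:
    - [[0,0,0],[0,0,0],1]
    - [[0,0,0],[0,0,0],1]
    - [[0,0,0],[0,0,0],1]
    - [[0,0,0],[0,0,0],1]
    - [[0,0,0],[0,0,-1],1]

```text
time: 6.65
eef_pos: [0.4436, -0.2839, 0.0673]
tool_rot: [-179.9, 0.1, -0.0]
ft_force: [0.8, 0.4, 0.0]
gripper_width: 0.0854
gripper_force: 0.0
```

>>> arm_command:
  deltas:
    - [[0,0,0],[0,0,-3],1]
    - [[0,0,0],[0,0,-7],1]
    - [[0,0,0],[0,0,-11],1]
    - [[0,0,0],[0,0,-15],1]
    - [[0,0,0],[0,0,-16],1]

```text
time: 7.07
eef_pos: [0.4463, -0.2858, 0.235]
tool_rot: [179.8, -0.4, -0.0]
ft_force: [1.0, -0.6, 0.3]
gripper_width: 0.0856
gripper_force: 0.0
```

>>> arm_command:
  deltas:
    - [[0,0,0],[0,-20,0],1]
    - [[0,0,0],[0,-20,0],1]
    - [[0,0,0],[0,-20,0],1]
    - [[0,0,0],[0,-20,0],1]
    - [[0,0,0],[0,-20,0],1]

```text
time: 7.48
eef_pos: [0.4439, -0.0815, 0.2289]
tool_rot: [-180.0, -0.0, 0.1]
ft_force: [0.2, 0.2, 0.3]
gripper_width: 0.0853
gripper_force: 0.0
```

>>> arm_command:
  deltas:
    - [[0,0,0],[0,-16,0],1]
    - [[0,0,0],[0,-16,0],1]
    - [[0,0,0],[0,-16,0],1]
    - [[0,0,0],[0,-16,0],1]
    - [[0,0,0],[0,-16,0],1]

```text
time: 7.9
eef_pos: [0.4442, 0.0831, 0.229]
tool_rot: [-179.8, -0.1, 0.5]
ft_force: [0.3, -0.1, -0.2]
gripper_width: 0.0851
gripper_force: 0.0
```

```bash
python3 - <<'E'
from m import *
fs=clouds(); print(robot.read_state()['eef_pos'])
for z in (.035,.05,.065,.08,.095):
    for s,p,_ in near(fs,(.443,-.284),.05,z-.004,z+.004):
        if len(p)>9: print('cone',z,s,len(p),circ(p,.032-(z-.026)*.114).round(4))
for z in (.04,.055,.07,.085):
    for s,p,_ in near(fs,(.446,.1765),.026,z-.004,z+.004):
        if len(p)>9: print('tube',z,s,len(p),circ(p,.021).round(4))
for s,p,_ in near(fs,(.446,.1765),.03,.098,.112):
        if len(p)>9: print('tubetop',s,len(p),circ(p).round(4))
cv2.imwrite('pics/v2.png',np.hstack([fs['scene']['pixels'][100:400,100:450],fs['top']['pixels'][100:400,250:600]]))
E
```

```text
[0.44425123 0.07675766 0.22865104]
cone 0.035 scene 111 [ 0.4442 -0.2849]
cone 0.035 top 61 [ 0.4434 -0.2855]
cone 0.05 scene 109 [ 0.4447 -0.2856]
cone 0.05 top 66 [ 0.4433 -0.2855]
cone 0.065 scene 116 [ 0.4443 -0.2856]
cone 0.065 top 74 [ 0.4432 -0.2851]
cone 0.08 scene 97 [ 0.4441 -0.2856]
cone 0.08 top 72 [ 0.4434 -0.285 ]
cone 0.095 scene 93 [ 0.444  -0.2856]
cone 0.095 top 67 [ 0.4437 -0.2847]
tube 0.04 scene 47 [0.4446 0.1783]
tube 0.055 scene 44 [0.4446 0.1782]
tube 0.07 scene 47 [0.4445 0.178 ]
tube 0.085 scene 45 [0.4445 0.1777]
tubetop scene 129 [0.447  0.1749 0.0151]
```

View pics/v2.png

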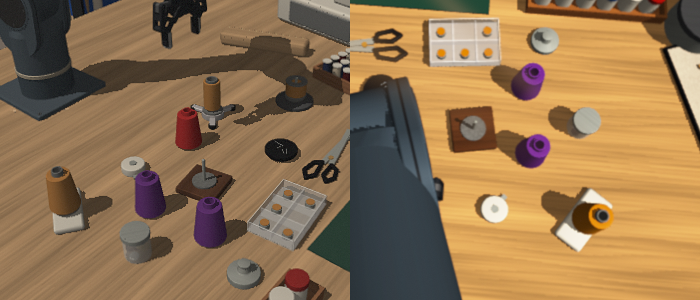

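The cone stands upright on the oblong stand (left crop (62,190)) with the square pin bare. Now the tube at about (0.445,0.1775).

>>> arm_command:
  deltas:
    - [[0,0,0],[0,-4,0],1]
    - [[0,0,0],[0,-7,0],1]
    - [[0,0,0],[0,-10,0],1]
    - [[0,0,0],[0,-10,0],1]
    - [[0,0,0],[0,-10,0],1]

```text
time: 8.42
eef_pos: [0.4447, 0.1754, 0.2284]
tool_rot: [180.0, 0.0, 0.0]
ft_force: [-0.1, -0.9, 0.1]
gripper_width: 0.0854
gripper_force: 0.0
```

>>> arm_command:
  deltas:
    - [[0,0,0],[0,0,4],1]
    - [[0,0,0],[0,0,8],1]
    - [[0,0,0],[0,0,12],1]
    - [[0,0,0],[0,0,15.5],1]
    - [[0,0,0],[0,0,18.5],1]

```text
time: 8.83
eef_pos: [0.4445, 0.1725, 0.0416]
tool_rot: [179.9, 0.0, -0.2]
ft_force: [0.0, 0.5, 0.4]
gripper_width: 0.0855
gripper_force: 0.0
```

>>> arm_command:
  deltas:
    - [[0,0,0],[0,0,0],1]
    - [[0,0,0],[0,0,0],0]
    - [[0,0,0],[0,0,0],0]
    - [[0,0,0],[0,0,0],0]
    - [[0,0,0],[0,0,0],0]

```text
time: 9.25
eef_pos: [0.4459, 0.1759, 0.0454]
tool_rot: [-179.9, -0.2, -0.0]
ft_force: [-0.1, -2.6, 16.0]
gripper_width: 0.041
gripper_force: 58.2
```

>>> arm_command:
  deltas:
    - [[0,0,0],[0,0,0],0]
    - [[0,0,0],[0,0,0],0]
    - [[0,0,0],[0,0,0],0]

```text
time: 9.5
eef_pos: [0.4459, 0.1758, 0.0455]
tool_rot: [-179.9, -0.2, -0.0]
ft_force: [-0.9, -1.0, 10.5]
gripper_width: 0.0413
gripper_force: 59.0
```

>>> arm_command:
  deltas:
    - [[0,0,0],[0,0,-2],0]
    - [[0,0,0],[0,0,-5],0]
    - [[0,0,0],[0,0,-8],0]
    - [[0,0,0],[0,0,-11],0]
    - [[0,0,0],[0,0,-14],0]

```text
time: 9.92
eef_pos: [0.4444, 0.1754, 0.1863]
tool_rot: [-179.9, -0.1, -0.0]
ft_force: [1.8, 0.1, -1.7]
gripper_width: 0.0413
gripper_force: 60.8
```

>>> arm_command:
  deltas:
    - [[0,0,0],[3.3,4.5,0],0]
    - [[0,0,0],[5.5,7.6,0],0]
    - [[0,0,0],[8.3,11.4,0],0]
    - [[0,0,0],[8.3,11.4,0],0]
    - [[0,0,0],[8.3,11.4,0],0]

```text
time: 10.33
eef_pos: [0.5299, 0.0565, 0.1848]
tool_rot: [179.9, -0.2, -0.4]
ft_force: [-0.1, -0.1, -1.3]
gripper_width: 0.0413
gripper_force: 60.8
```

```bash
python3 - <<'E'
from m import *
fs=clouds(); st=robot.read_state(); print(st['eef_pos'],st['tool_rot'])
c=st['eef_pos'][:2]
for nm,c0 in(('tri',(.447,.175)),('sq',(.6095,-.051))):
  for n,r,zl,zh in[('pin',.02,.03,.08),('felt',.04,.0175,.026)]:
    for s,p,_ in near(fs,c0,r,zl,zh):
        if len(p)>4: print(nm,n,s,len(p),p.mean(0).round(4),circ(p,.0035 if n=='pin' else .02).round(4))
for z in (.165,.175,.185,.2):
    for s,p,_ in near(fs,c,.03,z-.004,z+.004):
        if len(p)>9: print('tube',z,s,len(p),circ(p,.021).round(4))
for s,p,_ in near(fs,c,.03,.1,.2): print(s,len(p),p[:,2].min() if len(p) else 0)
E
```

```text
[0.52756572 0.06102572 0.18434945] [-1.79975904e+02 -7.02638355e-02 -1.08354524e-01]
tri pin scene 44 [0.4488 0.1748 0.0523] [0.4502 0.1735]
tri pin top 5 [0.4475 0.1796 0.0724] [0.4458 0.1769]
tri felt scene 203 [0.4505 0.172  0.0215] [0.4499 0.1733]
tri felt top 88 [0.447  0.1943 0.0191] [0.4485 0.1781]
sq pin scene 64 [ 0.611  -0.0524  0.0528] [ 0.6095 -0.0505]
sq pin top 29 [ 0.6076 -0.0495  0.06  ] [ 0.6093 -0.05  ]
sq felt scene 543 [ 0.6118 -0.0529  0.0203] [ 0.6106 -0.0517]
sq felt top 200 [ 0.612  -0.0599  0.0192] [ 0.611  -0.0492]
tube 0.165 scene 26 [0.529  0.0572]
tube 0.175 scene 66 [0.5289 0.0558]
tube 0.185 scene 50 [0.5291 0.056 ]
tube 0.2 scene 53 [0.5296 0.0577]
scene 238 0.16003458927738368
top 0 0
```

>>> arm_command:
  deltas:
    - [[0,0,0],[2.3,3.2,0],0]
    - [[0,0,0],[4.7,6.4,0],0]
    - [[0,0,0],[7,9.6,0],0]
    - [[0,0,0],[8.1,11.2,0],0]
    - [[0,0,0],[8.1,11.2,0],0]

```text
time: 10.85
eef_pos: [0.61, -0.0542, 0.1838]
tool_rot: [179.9, -0.1, -0.2]
ft_force: [-0.8, -1.1, -0.7]
gripper_width: 0.0412
gripper_force: 60.9
```

>>> arm_command:
  deltas:
    - [[0,0,0],[0,0,0],0]
    - [[0,0,0],[0,0,0],0]
    - [[0,0,0],[0,0,0],0]

```text
time: 11.1
eef_pos: [0.6078, -0.048, 0.1837]
tool_rot: [-179.9, 0.0, 0.2]
ft_force: [-0.6, 1.1, -1.0]
gripper_width: 0.0408
gripper_force: 60.9
```

```bash
python3 - <<'E'
from m import *
fs=clouds(); st=robot.read_state(); print(st['eef_pos'],st['tool_rot'])
c=st['eef_pos'][:2]
for z in (.165,.175,.185):
    for s,p,_ in near(fs,c,.03,z-.004,z+.004):
        if len(p)>9: print('tube',z,s,len(p),circ(p,.021).round(4))
E
```

```text
[ 0.60802394 -0.04864844  0.18368498] [-1.79967876e+02 -6.95705127e-03  1.28483344e-01]
tube 0.165 scene 39 [ 0.6065 -0.0475]
tube 0.165 top 10 [ 0.6069 -0.0486]
tube 0.175 scene 75 [ 0.6075 -0.0477]
tube 0.185 scene 62 [ 0.6069 -0.0494]
tube 0.185 top 11 [ 0.6079 -0.0481]
```

>>> arm_command:
  deltas:
    - [[0,0,0],[0.2,0.2,2],0]
    - [[0,0,0],[0.2,0.2,5],0]
    - [[0,0,0],[0.2,0.2,8],0]
    - [[0,0,0],[0.2,0.2,11],0]
    - [[0,0,0],[0.2,0.2,13.3],0]

```text
time: 11.62
eef_pos: [0.6095, -0.0513, 0.0485]
tool_rot: [-180.0, 0.1, 0.1]
ft_force: [-0.1, -0.5, -0.5]
gripper_width: 0.041
gripper_force: 60.9
```

>>> arm_command:
  deltas:
    - [[0,0,0],[0,0,0.3],0]
    - [[0,0,0],[0,0,0.5],0]
    - [[0,0,0],[0,0,0.7],0]
    - [[0,0,0],[0,0,0.7],0]

```text
time: 11.95
eef_pos: [0.6091, -0.0511, 0.0446]
tool_rot: [-180.0, 0.1, 0.1]
ft_force: [-7.3, 1.3, 12.5]
gripper_width: 0.0412
gripper_force: 61.1
```

Seated. Release, rise, and cross to the reel.

>>> arm_command:
  deltas:
    - [[0,0,0],[0,0,0],1]
    - [[0,0,0],[0,0,0],1]
    - [[0,0,0],[0,0,0],1]
    - [[0,0,0],[0,0,0],1]
    - [[0,0,0],[0,0,-1],1]

```text
time: 12.37
eef_pos: [0.6094, -0.0521, 0.052]
tool_rot: [-180.0, 0.2, 0.0]
ft_force: [0.8, 0.0, -0.4]
gripper_width: 0.0853
gripper_force: 0.0
```

>>> arm_command:
  deltas:
    - [[0,0,0],[0,0,-3],1]
    - [[0,0,0],[0,0,-7],1]
    - [[0,0,0],[0,0,-11],1]
    - [[0,0,0],[0,0,-15],1]
    - [[0,0,0],[0,0,-17],1]

```text
time: 12.78
eef_pos: [0.6119, -0.0525, 0.2293]
tool_rot: [180.0, -0.4, -0.0]
ft_force: [1.6, -0.6, 0.5]
gripper_width: 0.0853
gripper_force: 0.0
```

>>> arm_command:
  deltas:
    - [[0,0,0],[-1.6,-20,0],1]
    - [[0,0,0],[-1.6,-20,0],1]
    - [[0,0,0],[-1.6,-20,0],1]
    - [[0,0,0],[-1.6,-20,0],1]
    - [[0,0,0],[-1.6,-20,0],1]

```text
time: 13.2
eef_pos: [0.5937, 0.1511, 0.2243]
tool_rot: [-179.9, -0.0, 0.1]
ft_force: [1.1, 0.1, -0.1]
gripper_width: 0.0855
gripper_force: 0.0
```

```bash
python3 - <<'E'
from m import *
fs=clouds(); st=robot.read_state(); print(st['eef_pos'],st['tool_rot'])
for z in (.04,.055,.07,.085):
    for s,p,_ in near(fs,(.6095,-.051),.03,z-.004,z+.004):
        if len(p)>9: print('tube',z,s,len(p),circ(p,.021).round(4))
for s,p,_ in near(fs,(.6095,-.051),.03,.09,.12):
        if len(p)>9: print('tubetop',s,len(p),np.percentile(p[:,2],[50,90]),circ(p).round(4))
for z,zz in ((.022,.026),(.03,.055),(.06,.068)):
    for s,p,_ in near(fs,(.576,.358),.04,z,zz):
        if len(p)>9: print('reel',z,s,len(p),circ(p,.0275 if z<.06 else .02).round(4))
for s,p,c in near(fs,(.577,.358),.06,.003,.03):
    k=cv2.minEnclosingCircle(p[:,:2].astype(np.float32)*1000); print('round',s,len(p),k, np.percentile(p[:,:2],[1,99],axis=0).round(4).tolist())
cv2.imwrite('pics/v3.png',np.hstack([fs['scene']['pixels'][100:400,100:450],fs['top']['pixels'][100:400,100:450]]))
E
```

```text
[0.59289002 0.15601574 0.22400304] [-1.79739405e+02  1.37486124e-02  5.51384979e-01]
tube 0.04 scene 60 [ 0.6087 -0.0507]
tube 0.04 top 24 [ 0.609  -0.0501]
tube 0.055 scene 63 [ 0.6093 -0.051 ]
tube 0.055 top 32 [ 0.6034 -0.055 ]
tube 0.07 scene 60 [ 0.6092 -0.0509]
tube 0.07 top 36 [ 0.5988 -0.0634]
tube 0.085 scene 62 [ 0.6093 -0.0512]
tube 0.085 top 33 [ 0.6078 -0.0484]
tubetop scene 285 [0.10041091 0.10620847] [ 0.6121 -0.0542  0.016 ]
tubetop top 286 [0.09845496 0.10350965] [ 0.6079 -0.0506  0.0164]
reel 0.022 scene 34 [0.576  0.3622]
reel 0.03 scene 177 [0.5759 0.3638]
reel 0.06 scene 181 [0.5793 0.3597]
round scene 602 ((576.6425170898438, 357.57391357421875), 59.32603073120117) [[0.525, 0.3072], [0.6302, 0.3996]]Traceback (most recent call last):
  File "<stdin>", line 12, in <module>
    return _quantile_unchecked(
        a, q, axis, out, overwrite_input, method, keepdims, weights)
    return _ureduce(a,
                    func=_quantile_ureduce_func,
    ...<5 lines>...
                    overwrite_input=overwrite_input,
                    method=method)
    r = func(a, **kwargs)
    result = _quantile(arr,
                       quantiles=q,
    ...<2 lines>...
                       out=out,
                       weights=wgt)
    slices_having_nans = np.isnan(arr[-1, ...])
                                  ~~~^^^^^^^^^
IndexError: index -1 is out of bounds for axis 0 with size 0
```

>>> arm_command:
  deltas:
    - [[0,0,0],[-1.7,-20.4,0],1]
    - [[0,0,0],[-1.7,-20.4,0],1]
    - [[0,0,0],[-1.7,-20.4,0],1]
    - [[0,0,0],[-1.7,-20.4,0],1]
    - [[0,0,0],[-1.7,-20.4,0],1]

```text
time: 13.72
eef_pos: [0.5771, 0.3536, 0.2241]
tool_rot: [-180.0, -0.0, -0.0]
ft_force: [0.0, -0.1, -0.4]
gripper_width: 0.0852
gripper_force: 0.0
```

>>> arm_command:
  deltas:
    - [[0,0,0],[0,0,0],1]
    - [[0,0,0],[0,0,3],1]
    - [[0,0,0],[0,0,6],1]
    - [[0,0,0],[0,0,9],1]
    - [[0,0,0],[0,0,10],1]

```text
time: 14.13
eef_pos: [0.5759, 0.3495, 0.1195]
tool_rot: [179.8, 0.3, -0.0]
ft_force: [0.0, -0.0, -0.8]
gripper_width: 0.0857
gripper_force: 0.0
```

```bash
python3 - <<'E'
from m import *
fs=clouds(); st=robot.read_state(); print(st['eef_pos'],st['tool_rot'])
for z,zz in ((.03,.055),(.06,.068)):
    for s,p,_ in near(fs,(.576,.358),.04,z,zz):
        if len(p)>9: print('reel',z,s,len(p),circ(p,.0275 if z<.06 else .02).round(4))
cv2.imwrite('pics/v3.png',np.hstack([fs['scene']['pixels'][100:400,150:500],fs['top']['pixels'][100:400,100:450]]))
E
```

```text
[0.57675391 0.35024781 0.12176451] [ 1.79861201e+02  1.85968512e-01 -3.65474684e-02]
reel 0.03 scene 178 [0.5761 0.3641]
reel 0.03 top 177 [0.5785 0.36  ]
reel 0.06 scene 179 [0.5785 0.3593]
reel 0.06 top 354 [0.5747 0.3614]
```

View pics/v3.png

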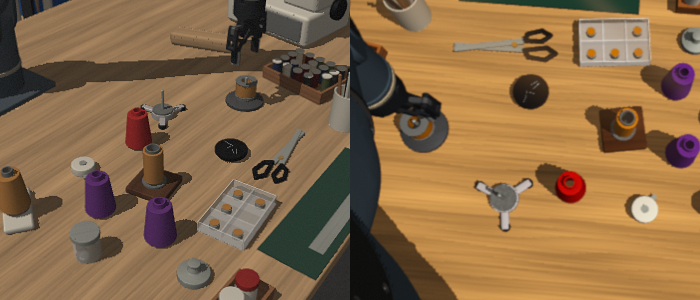

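The tube stands upright on the square stand (left crop (152,165)). The three-footed pin is bare. The gripper is above the reel but about 11 mm short in y. I'll correct that and go down.

>>> arm_command:
  deltas:
    - [[0,0,0],[0,-1,0],1]
    - [[0,0,0],[0,-1,0],1]
    - [[0,0,0],[0,-1,3],1]
    - [[0,0,0],[0,-1,6],1]
    - [[0,0,0],[0,-1,7],1]

```text
time: 14.65
eef_pos: [0.5766, 0.3617, 0.0517]
tool_rot: [180.0, 0.1, 0.0]
ft_force: [-0.4, 0.6, -0.7]
gripper_width: 0.0857
gripper_force: 0.0
```

>>> arm_command:
  deltas:
    - [[0,0,0],[0,0,1],1]
    - [[0,0,0],[0,0,2],1]
    - [[0,0,0],[0,0,3],1]
    - [[0,0,0],[0,0,3],1]
    - [[0,0,0],[0,0,3],1]

```text
time: 15.07
eef_pos: [0.5777, 0.3617, 0.0235]
tool_rot: [-180.0, -0.0, -0.0]
ft_force: [-0.2, 0.1, 1.5]
gripper_width: 0.0852
gripper_force: 0.0
```

>>> arm_command:
  deltas:
    - [[0,0,0],[0,0,0],0]
    - [[0,0,0],[0,0,0],0]
    - [[0,0,0],[0,0,0],0]
    - [[0,0,0],[0,0,0],0]
    - [[0,0,0],[0,0,0],0]

```text
time: 15.48
eef_pos: [0.5782, 0.3621, 0.0247]
tool_rot: [-179.9, -0.1, -0.0]
ft_force: [-0.9, 0.7, 5.1]
gripper_width: 0.0557
gripper_force: 63.5
```

>>> arm_command:
  deltas:
    - [[0,0,0],[0,0,-2],0]
    - [[0,0,0],[0,0,-4.5],0]
    - [[0,0,0],[0,0,-7],0]
    - [[0,0,0],[0,0,-9.5],0]
    - [[0,0,0],[0,0,-11.5],0]

```text
time: 15.9
eef_pos: [0.5779, 0.3618, 0.1407]
tool_rot: [-179.9, -0.1, -0.0]
ft_force: [-0.8, 0.2, -0.4]
gripper_width: 0.0557
gripper_force: 64.1
```

>>> arm_command:
  deltas:
    - [[0,0,0],[-2,3,0],0]
    - [[0,0,0],[-4,6,0],0]
    - [[0,0,0],[-6,9,0],0]
    - [[0,0,0],[-7,10,0],0]
    - [[0,0,0],[-7,10,0],0]

```text
time: 16.32
eef_pos: [0.5055, 0.2578, 0.139]
tool_rot: [179.9, 0.1, -0.2]
ft_force: [-0.4, 0.4, -1.7]
gripper_width: 0.0561
gripper_force: 64.2
```

```bash
python3 - <<'E'
from m import *
fs=clouds(); st=robot.read_state(); print(st['eef_pos'],st['tool_rot'])
for nm,c0 in(('tri',(.447,.175)),('round',(.577,.358))):
  for n,r,zl,zh in[('pin',.02,.03,.08),('felt',.035,.017,.026)]:
    for s,p,_ in near(fs,c0,r,zl,zh):
        if len(p)>4: print(nm,n,s,len(p),p.mean(0).round(4),circ(p,.0035 if n=='pin' else .02).round(4), cv2.minEnclosingCircle(p[:,:2].astype(np.float32)*1000))
for s,p,_ in near(fs,(.577,.358),.06,.005,.03):
    if len(p)>4: print('rbase',s,len(p),p.mean(0).round(4),np.percentile(p[:,:2],[1,99],axis=0).round(4).tolist())
c=st['eef_pos'][:2]
for z,zz in ((.123,.133),(.133,.15)):
    for s,p,_ in near(fs,c,.04,z,zz):
        if len(p)>9: print('reel',z,s,len(p),circ(p,.0275).round(4),p[:,2].min())
E
```

```text
[0.50783144 0.26166933 0.13910058] [-1.79951830e+02 -6.64143461e-02 -3.69214011e-02]
tri pin scene 50 [0.4488 0.1748 0.0542] [0.4492 0.1752] ((449.3564147949219, 175.4217529296875), 5.246898651123047)
tri pin top 26 [0.4467 0.1764 0.06  ] [0.4476 0.178 ] ((447.3396911621094, 177.44223022460938), 3.5472302436828613)
tri felt scene 214 [0.4517 0.1723 0.0215] [0.4505 0.1734] ((448.1219177246094, 175.63058471679688), 29.280941009521484)
tri felt top 405 [0.4462 0.1777 0.019 ] [0.4477 0.1781] ((446.5035400390625, 176.2222442626953), 27.653806686401367)
round pin scene 45 [0.5784 0.3577 0.0549] [0.5777 0.3584] ((579.3583984375, 357.7442321777344), 5.506565570831299)
round felt scene 240 [0.5804 0.3537 0.021 ] [0.5795 0.3551] ((577.8033447265625, 357.40966796875), 34.61260223388672)
rbase scene 647 [0.5848 0.3467 0.0161] [[0.5332, 0.3083], [0.6266, 0.4028]]
rbase top 12 [0.6069 0.3225 0.0078] [[0.5981, 0.3167], [0.6172, 0.331]]
reel 0.133 scene 93 [0.5029 0.2564] 0.13625238219708152
reel 0.133 top 80 [0.5065 0.26  ] 0.1333653471987631
```

>>> arm_command:
  deltas:
    - [[0,0,0],[-2,2.8,0],0]
    - [[0,0,0],[-4,5.6,0],0]
    - [[0,0,0],[-6,8.5,0],0]
    - [[0,0,0],[-6,8.5,0],0]
    - [[0,0,0],[-6,8.5,0],0]

```text
time: 16.83
eef_pos: [0.4477, 0.1762, 0.1387]
tool_rot: [-180.0, -0.0, -0.1]
ft_force: [0.6, 0.2, -0.5]
gripper_width: 0.0558
gripper_force: 64.3
```

>>> arm_command:
  deltas:
    - [[0,0,0],[0,0,0],0]
    - [[0,0,0],[0,0,0],0]

```text
time: 17.0
eef_pos: [0.4488, 0.1784, 0.1385]
tool_rot: [-179.9, -0.1, 0.1]
ft_force: [0.2, 0.1, -1.7]
gripper_width: 0.0557
gripper_force: 64.3
```

```bash
python3 - <<'E'
from m import *
fs=clouds(); st=robot.read_state(); print(st['eef_pos'],st['tool_rot'])
for z,zz in ((.137,.142),(.142,.15),(.15,.158)):
    for s,p,_ in near(fs,st['eef_pos'][:2],.035,z,zz):
        if len(p)>9: print('reel',z,s,len(p),circ(p,.028).round(4))
E
```

```text
[0.44827629 0.17797625 0.13824573] [-1.79956284e+02 -3.02235688e-02  6.46553530e-02]
reel 0.137 scene 49 [0.4463 0.1781]
reel 0.137 top 14 [0.4483 0.1787]
reel 0.142 scene 49 [0.4453 0.177 ]
reel 0.142 top 10 [0.4487 0.1792]
reel 0.15 scene 57 [0.4457 0.1771]
reel 0.15 top 14 [0.4084 0.143 ]
```

>>> arm_command:
  deltas:
    - [[0,0,0],[0,0.1,2.5],0]
    - [[0,0,0],[0,0.1,5],0]
    - [[0,0,0],[0,0.1,7.5],0]
    - [[0,0,0],[0,0.1,9.5],0]
    - [[0,0,0],[0,0.1,10.8],0]

```text
time: 17.52
eef_pos: [0.4473, 0.1762, 0.0282]
tool_rot: [180.0, 0.1, 0.0]
ft_force: [0.2, -0.1, -1.3]
gripper_width: 0.0556
gripper_force: 64.3
```

>>> arm_command:
  deltas:
    - [[0,0,0],[0,0,0.3],0]
    - [[0,0,0],[0,0,0.5],0]
    - [[0,0,0],[0,0,0.8],0]
    - [[0,0,0],[0,0,0.8],0]

```text
time: 17.85
eef_pos: [0.4474, 0.1761, 0.0245]
tool_rot: [-180.0, -0.1, 0.0]
ft_force: [-7.9, -1.5, 22.2]
gripper_width: 0.0557
gripper_force: 66.5
```

Seated. Release, rise and return to the cone on the oblong stand.

>>> arm_command:
  deltas:
    - [[0,0,0],[0,0,-0.2],1]
    - [[0,0,0],[0,0,-0.2],1]
    - [[0,0,0],[0,0,-0.2],1]
    - [[0,0,0],[0,0,-0.2],1]
    - [[0,0,0],[0,0,-1],1]

```text
time: 18.27
eef_pos: [0.4471, 0.1755, 0.0317]
tool_rot: [180.0, 0.1, -0.0]
ft_force: [0.0, -0.2, -0.1]
gripper_width: 0.0854
gripper_force: 0.0
```

>>> arm_command:
  deltas:
    - [[0,0,0],[0,0,-4],1]
    - [[0,0,0],[0,0,-8],1]
    - [[0,0,0],[0,0,-12],1]
    - [[0,0,0],[0,0,-16],1]
    - [[0,0,0],[0,0,-19],1]

```text
time: 18.68
eef_pos: [0.4477, 0.1757, 0.2262]
tool_rot: [-179.9, -0.1, -0.0]
ft_force: [0.8, 1.0, -0.1]
gripper_width: 0.085
gripper_force: 0.0
```

>>> arm_command:
  deltas:
    - [[0,0,0],[0,20,0],1]
    - [[0,0,0],[0,20,0],1]
    - [[0,0,0],[0,20,0],1]
    - [[0,0,0],[0,20,0],1]
    - [[0,0,0],[0,20,0],1]

```text
time: 19.1
eef_pos: [0.4467, -0.0275, 0.223]
tool_rot: [180.0, -0.0, -0.1]
ft_force: [1.2, 0.3, 0.1]
gripper_width: 0.0854
gripper_force: 0.0
```

>>> arm_command:
  deltas:
    - [[0,0,0],[-0.4,20,0],1]
    - [[0,0,0],[-0.4,20,0],1]
    - [[0,0,0],[-0.4,20,0],1]
    - [[0,0,0],[-0.4,20,0],1]
    - [[0,0,0],[-0.4,20,0],1]

```text
time: 19.52
eef_pos: [0.4425, -0.2276, 0.223]
tool_rot: [180.0, -0.0, -0.1]
ft_force: [0.7, 0.0, 0.2]
gripper_width: 0.0856
gripper_force: 0.0
```

>>> arm_command:
  deltas:
    - [[0,0,0],[0,3,0],1]
    - [[0,0,0],[0,6,0],1]
    - [[0,0,0],[0,6,0],1]
    - [[0,0,0],[0,6,0],1]

```text
time: 19.85
eef_pos: [0.4427, -0.2859, 0.2224]
tool_rot: [180.0, 0.0, -0.2]
ft_force: [0.2, 0.8, -1.4]
gripper_width: 0.0854
gripper_force: 0.0
```

```bash
python3 - <<'E'
from m import *
fs=clouds(); st=robot.read_state(); print(st['eef_pos'],st['tool_rot'])
for z,zz in ((.03,.058),(.058,.07)):
    for s,p,_ in near(fs,(.4475,.1765),.04,z,zz):
        if len(p)>9: print('reel',z,s,len(p),circ(p,.0275 if z<.05 else .02).round(4),np.percentile(p[:,2],[50,95]).round(4))
for s,p,_ in near(fs,(.577,.358),.015,.03,.08): 
    if len(p)>4: print('round pin',s,p.mean(0),cv2.minEnclosingCircle(p[:,:2].astype(np.float32)*1000))
for s,p,_ in near(fs,(.577,.358),.06,.005,.03): print('rbase',s,len(p),np.percentile(p[:,:2],[0.5,99.5],axis=0).round(4).tolist())
for s,p,_ in near(fs,(.4438,-.2853),.05,.05,.08): print('cone',s,len(p),circ(p,.0273) if len(p)>9 else '')
cv2.imwrite('pics/v4.png',np.hstack([fs['scene']['pixels'][100:400,100:450],fs['top']['pixels'][100:400,100:450]]))
E
```

```text
[ 0.44333444 -0.28350485  0.22240178] [-1.79949852e+02  1.25278940e-02  1.50859789e-02]
reel 0.03 scene 223 [0.4456 0.1758] [0.0449 0.057 ]
reel 0.03 top 87 [0.4574 0.1625] [0.0421 0.0555]
reel 0.058 scene 234 [0.4495 0.1712] [0.0652 0.068 ]
reel 0.058 top 560 [0.4461 0.176 ] [0.0623 0.0648]
round pin scene [0.57813763 0.35816424 0.05457125] ((578.9354248046875, 358.22662353515625), 6.0006327629089355)
round pin top [0.576616   0.35710991 0.05673216] ((577.3644409179688, 358.52532958984375), 4.285099506378174)
rbase scene 649 [[0.5318, 0.3082], [0.6283, 0.4067]]
rbase top 1667 [[0.5293, 0.3121], [0.6249, 0.4053]]
cone scene 393 [ 0.44447866 -0.28564079]
cone top 236 [ 0.44338832 -0.28495192]
```

View pics/v4.png

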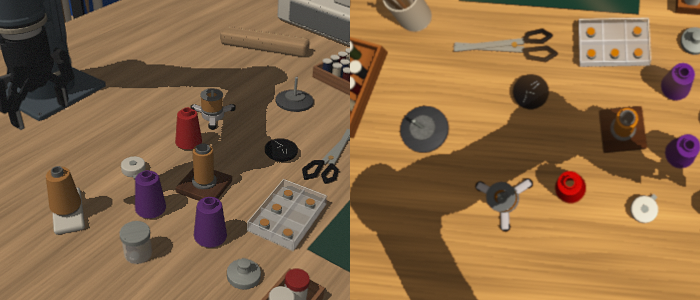

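The reel sits flat on the three-footed stand (left crop (211,103)), the tube is on the square stand, and the round pin is bare at about (0.5775,0.358). Now I regrip the cone.

>>> arm_command:
  deltas:
    - [[0,0,0],[0,0.2,4],1]
    - [[0,0,0],[0,0.2,8],1]
    - [[0,0,0],[0,0.2,12],1]
    - [[0,0,0],[0,0.2,15],1]
    - [[0,0,0],[0,0.2,16.5],1]

```text
time: 20.37
eef_pos: [0.4423, -0.2836, 0.0542]
tool_rot: [-179.8, 0.2, 0.1]
ft_force: [0.8, -0.3, -0.3]
gripper_width: 0.0852
gripper_force: 0.0
```

>>> arm_command:
  deltas:
    - [[0,0,0],[0,0,0],1]
    - [[0,0,0],[0,0,0],0]
    - [[0,0,0],[0,0,0],0]
    - [[0,0,0],[0,0,0],0]
    - [[0,0,0],[0,0,0],0]

```text
time: 20.78
eef_pos: [0.4446, -0.2864, 0.0596]
tool_rot: [179.9, -0.2, 0.0]
ft_force: [-2.7, 2.4, 10.2]
gripper_width: 0.0517
gripper_force: 60.7
```

>>> arm_command:
  deltas:
    - [[0,0,0],[0,0,0],0]
    - [[0,0,0],[0,0,0],0]
    - [[0,0,0],[0,0,0],0]

```text
time: 21.03
eef_pos: [0.4446, -0.2864, 0.0596]
tool_rot: [179.9, -0.2, 0.0]
ft_force: [-2.1, 2.3, 10.1]
gripper_width: 0.0515
gripper_force: 60.7
```

>>> arm_command:
  deltas:
    - [[0,0,0],[0,0,-2],0]
    - [[0,0,0],[0,0,-5],0]
    - [[0,0,0],[0,0,-8],0]
    - [[0,0,0],[0,0,-11],0]
    - [[0,0,0],[0,0,-14.5],0]

```text
time: 21.45
eef_pos: [0.443, -0.286, 0.2047]
tool_rot: [180.0, -0.0, -0.0]
ft_force: [-0.2, -1.0, -1.4]
gripper_width: 0.0512
gripper_force: 63.3
```

>>> arm_command:
  deltas:
    - [[0,0,0],[0,0,0],0]
    - [[0,0,0],[0,0,0],0]

```text
time: 21.62
eef_pos: [0.4446, -0.2869, 0.2055]
tool_rot: [179.8, -0.3, -0.0]
ft_force: [0.2, 0.4, -2.9]
gripper_width: 0.0521
gripper_force: 63.4
```

>>> arm_command:
  deltas:
    - [[0,0,0],[0.6,-3.2,0],0]
    - [[0,0,0],[1.3,-6.4,0],0]
    - [[0,0,0],[2,-9.6,0],0]
    - [[0,0,0],[2.6,-12.8,0],0]
    - [[0,0,0],[3.3,-16,0],0]

```text
time: 22.03
eef_pos: [0.4758, -0.1248, 0.2019]
tool_rot: [-180.0, 0.1, -0.0]
ft_force: [0.5, -0.4, -1.8]
gripper_width: 0.0512
gripper_force: 63.4
```

>>> arm_command:
  deltas:
    - [[0,0,0],[0.6,-3.2,0],0]
    - [[0,0,0],[1.3,-6.4,0],0]
    - [[0,0,0],[2,-9.6,0],0]
    - [[0,0,0],[2.6,-12.8,0],0]
    - [[0,0,0],[3.3,-16,0],0]

```text
time: 22.45
eef_pos: [0.5087, 0.0352, 0.2018]
tool_rot: [180.0, 0.1, -0.0]
ft_force: [0.4, 0.0, -1.8]
gripper_width: 0.0512
gripper_force: 63.4
```

>>> arm_command:
  deltas:
    - [[0,0,0],[0.6,-3.2,0],0]
    - [[0,0,0],[1.3,-6.4,0],0]
    - [[0,0,0],[2,-9.6,0],0]
    - [[0,0,0],[2.6,-12.8,0],0]
    - [[0,0,0],[3.3,-16,0],0]

```text
time: 22.87
eef_pos: [0.5418, 0.1951, 0.2017]
tool_rot: [180.0, 0.1, -0.0]
ft_force: [-0.1, -0.4, -0.7]
gripper_width: 0.0519
gripper_force: 63.4
```

>>> arm_command:
  deltas:
    - [[0,0,0],[0.8,-3.2,0],0]
    - [[0,0,0],[1.6,-6.4,0],0]
    - [[0,0,0],[2.4,-9.6,0],0]
    - [[0,0,0],[3,-12.8,0],0]
    - [[0,0,0],[3.4,-16,0],0]

```text
time: 23.28
eef_pos: [0.5764, 0.3548, 0.2014]
tool_rot: [180.0, 0.1, -0.0]
ft_force: [-0.6, -0.0, -2.4]
gripper_width: 0.0514
gripper_force: 63.4
```

>>> arm_command:
  deltas:
    - [[0,0,0],[0,0,0],0]
    - [[0,0,0],[0,0,0],0]
    - [[0,0,0],[0,0,0],0]
    - [[0,0,0],[0,0,0],0]

```text
time: 23.62
eef_pos: [0.5766, 0.3518, 0.202]
tool_rot: [179.9, 0.0, -0.1]
ft_force: [0.8, 0.1, -0.8]
gripper_width: 0.0515
gripper_force: 63.4
```

```bash
python3 - <<'E'
from m import *
fs=clouds(); st=robot.read_state(); print(st['eef_pos'],st['tool_rot'])
for z in (.175,.185,.195,.205):
    for s,p,_ in near(fs,st['eef_pos'][:2],.05,z-.004,z+.004):
        if len(p)>9: print('cone',z,s,len(p),circ(p,.032-(z-.171)*.114).round(4))
for s,p,_ in near(fs,(.577,.358),.015,.03,.08): 
    if len(p)>4: print('round pin',s,p.mean(0))
E
```

```text
[0.57679831 0.35200914 0.20238624] [ 1.79961501e+02 -2.00918267e-03 -1.14885913e-01]
cone 0.175 scene 76 [0.5757 0.3519]
cone 0.175 top 93 [0.5772 0.3515]
cone 0.185 scene 86 [0.5762 0.3517]
cone 0.185 top 74 [0.5772 0.3514]
cone 0.195 scene 80 [0.5752 0.3519]
cone 0.195 top 58 [0.5773 0.3512]
cone 0.205 scene 64 [0.5744 0.35  ]
cone 0.205 top 63 [0.5775 0.3508]
round pin scene [0.57842718 0.35765508 0.05490707]
round pin top [0.57683248 0.35725542 0.05753033]
```

>>> arm_command:
  deltas:
    - [[0,0,0],[0.1,-0.6,1],0]
    - [[0,0,0],[0.1,-0.6,3],0]
    - [[0,0,0],[0.1,-0.6,5],0]
    - [[0,0,0],[0.1,-0.6,7],0]
    - [[0,0,0],[0.1,-0.6,8.5],0]

```text
time: 24.13
eef_pos: [0.577, 0.3591, 0.115]
tool_rot: [180.0, 0.1, -0.0]
ft_force: [-0.3, 0.0, -0.6]
gripper_width: 0.0514
gripper_force: 63.4
```

>>> arm_command:
  deltas:
    - [[0,0,0],[0,0,1.5],0]
    - [[0,0,0],[0,0,3],0]
    - [[0,0,0],[0,0,4.5],0]
    - [[0,0,0],[0,0,5.3],0]
    - [[0,0,0],[0,0,5.3],0]

```text
time: 24.55
eef_pos: [0.5764, 0.3588, 0.0619]
tool_rot: [179.9, 0.2, -0.0]
ft_force: [-1.1, -0.2, -1.3]
gripper_width: 0.0513
gripper_force: 63.4
```

>>> arm_command:
  deltas:
    - [[0,0,0],[0,0,0.3],0]
    - [[0,0,0],[0,0,0.5],0]
    - [[0,0,0],[0,0,0.6],0]
    - [[0,0,0],[0,0,0.6],0]

```text
time: 24.88
eef_pos: [0.5782, 0.3599, 0.0599]
tool_rot: [-179.9, -0.1, -0.0]
ft_force: [-1.7, -1.0, 3.4]
gripper_width: 0.0513
gripper_force: 64.0
```

>>> arm_command:
  deltas:
    - [[0,0,0],[0,0,0.2],0]
    - [[0,0,0],[0,0,0.2],0]
    - [[0,0,0],[0,0,0.2],0]

```text
time: 25.13
eef_pos: [0.5784, 0.36, 0.0597]
tool_rot: [-179.9, -0.2, -0.0]
ft_force: [-5.3, -3.0, 19.6]
gripper_width: 0.0519
gripper_force: 66.2
```

>>> arm_command:
  deltas:
    - [[0,0,0],[0,0,0],1]
    - [[0,0,0],[0,0,0],1]
    - [[0,0,0],[0,0,0],1]
    - [[0,0,0],[0,0,0],1]
    - [[0,0,0],[0,0,-1],1]

```text
time: 25.55
eef_pos: [0.5765, 0.359, 0.0647]
tool_rot: [179.9, 0.2, -0.0]
ft_force: [0.4, -0.2, -0.2]
gripper_width: 0.0854
gripper_force: 0.0
```

>>> arm_command:
  deltas:
    - [[0,0,0],[0,0,-3],1]
    - [[0,0,0],[0,0,-7],1]
    - [[0,0,0],[0,0,-11],1]
    - [[0,0,0],[0,0,-15],1]
    - [[0,0,0],[0,0,-17],1]

```text
time: 25.97
eef_pos: [0.5789, 0.3604, 0.2427]
tool_rot: [-179.8, -0.3, -0.0]
ft_force: [0.2, 1.2, -0.5]
gripper_width: 0.085
gripper_force: 0.0
```

>>> arm_command:
  deltas:
    - [[0,0,0],[0,16,0],1]
    - [[0,0,0],[0,16,0],1]
    - [[0,0,0],[0,16,0],1]
    - [[0,0,0],[0,16,0],1]
    - [[0,0,0],[0,16,0],1]

```text
time: 26.38
eef_pos: [0.5786, 0.1898, 0.2375]
tool_rot: [179.7, -0.1, -0.6]
ft_force: [1.4, -0.9, 1.1]
gripper_width: 0.0855
gripper_force: 0.0
```

>>> arm_command:
  deltas:
    - [[0,0,0],[0,16,0],1]
    - [[0,0,0],[0,16,0],1]
    - [[0,0,0],[0,16,0],1]
    - [[0,0,0],[0,16,0],1]
    - [[0,0,0],[0,16,0],1]

```text
time: 26.8
eef_pos: [0.5774, 0.0302, 0.2372]
tool_rot: [179.7, -0.0, -0.6]
ft_force: [0.4, -0.3, -0.0]
gripper_width: 0.0854
gripper_force: 0.0
```

>>> arm_command:
  deltas:
    - [[0,0,0],[0,16,0],1]
    - [[0,0,0],[0,16,0],1]
    - [[0,0,0],[0,16,0],1]
    - [[0,0,0],[0,16,0],1]
    - [[0,0,0],[0,16,0],1]

```text
time: 27.22
eef_pos: [0.5765, -0.1296, 0.237]
tool_rot: [179.7, -0.0, -0.6]
ft_force: [-0.8, -1.4, 0.3]
gripper_width: 0.0859
gripper_force: 0.0
```

```bash
python3 - <<'E'
from m import *
fs=clouds(); st=robot.read_state(); print(st['eef_pos'],st['time'])
for z in (.035,.05,.065,.08,.095):
    for s,p,_ in near(fs,(.577,.358),.05,z-.004,z+.004):
        if len(p)>9: print('cone',z,s,len(p),circ(p,.032-(z-.026)*.114).round(4))
for n,c,r in(('cone',(.577,.358),.02),('reel',(.4475,.1765),.03),('tube',(.6095,-.051),.02)):
    for s,p,_ in near(fs,c,r,.03,.14):
        if len(p)>9: print(n,s,'top z',np.percentile(p[:,2],[90,97]).round(4))
cv2.imwrite('pics/v5.png',np.hstack([fs['scene']['pixels'][100:400,150:500],fs['top']['pixels'][100:400,100:450]]))
E
```

```text
[ 0.57739831 -0.12182475  0.23670407] 27.3167
cone 0.035 scene 73 [0.5772 0.3602]
cone 0.035 top 58 [0.5784 0.3597]
cone 0.05 scene 72 [0.5774 0.3604]
cone 0.05 top 68 [0.5784 0.3592]
cone 0.065 scene 66 [0.5775 0.3606]
cone 0.065 top 61 [0.5784 0.3594]
cone 0.08 scene 64 [0.5781 0.3601]
cone 0.08 top 69 [0.5783 0.359 ]
cone 0.095 scene 53 [0.5772 0.3598]
cone 0.095 top 86 [0.5781 0.3586]
cone scene top z [0.1167 0.1181]
cone top top z [0.1126 0.1141]
reel scene top z [0.067 0.069]
reel top top z [0.0644 0.066 ]
tube scene top z [0.1061 0.1077]
tube top top z [0.1033 0.1051]
```

View pics/v5.png

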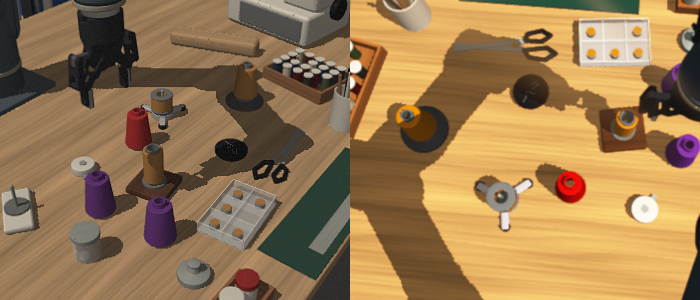

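The cone (left crop (245,85)), reel (162,105) and tube (152,165) all stand upright on their stands. Their top heights match seated values, and the jar, dish and tape case have not moved. The gripper is empty and clear.

```bash
python3 -c "
from cell import robot
print(robot.job_done())"
```

```text
the job is handed in; nothing more can be done
None
```

The job is handed in at about 27 s: the last measurements and picture show the cone on the round stand, the tube on the square stand and the reel on the three-footed stand, all upright, fully down and let go, with the jar, dish and tape case unmoved; no verdict was returned.

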